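Lock the mandrel slide with the ratchet clamp lever

ROBOT

A 6-joint arm with a two-finger parallel gripper is mounted at the origin on the work surface. World frame = base frame: x ahead of the robot, y to its left, z up, the work surface at z = 0. Lengths are in m, angles in rad, forces in N, time in s.
With the tool pointing down it reaches from about 0.425 to 0.95 m from the base axis. Payload 14.7 kg.
Tool frame: the origin (TCP) lies on the front face of the gripper's body, between the roots of the fingers; the fingertips stand 73 mm ahead of it and the grasp point (between the pads) lies 54 mm ahead of it; y points along the fingers, x is the direction in which the jaws open and shut, and the axes are right-handed (so a half turn about y gives the same grasp; the last joint's range is limited). The gripper opens to 85 mm and grips with 20 to 120 N. Pads are 22 mm wide; open, the fingers measure 114 mm over their backs; the gripper's body (76 mm by 85 mm) begins 54 mm behind the grasp point. The pads swing forward as they close: fully open they stand 13 mm farther back than shut.
Start: joints at [1.251, 0.48, 1.596, -0, 1.065, -0.047], TCP at [0.175, 0.626, 0.304] pointing down, gripper open.
Joint ranges: [-2.75, 2.75], [-0.82, 2.05], [0.23, 2.67], [-1.56, 4.7], [0.09, 2.69], [-2.92, 2.92]. Speed limits (rad/s): [1.89, 1.89, 2.39, 3.01, 3.01, 3.01].

INTERFACE

Orientations are given as a 3x3 rotation matrix whose columns are the frame's x, y, z axes.
In Python, from plant import manip gives the robot as it stands.
- The arm moves only by the tool jog_arm, never from a script. Its argument "moves" is a list of rows, each a list of 7 numbers: the shift along the tool's x, y, z in mm, then the turn, a rotation vector about the tool's x, y, z in degrees, then the finger opening in mm, from 0 to 85.4. In form: [[dx, dy, dz, wx, wy, wz, gripper], ...]. A call has 1 to 20 rows; each row is the pose to reach, as a shift and turn from the pose commanded when the call began, along the tool's axes at that moment; what a row does not reach only later rows make up. A row lasts 1/10 s, in which the tool goes at most 50 mm and 8.59 degrees, less where a joint would pass 70% of its speed; a pose out of reach is approached as far as the arm can. A call with a gripper value outside its range is refused whole. The fingers move at their own pace and stop on an object; the grip force is fixed at half the most. Time passes only in rows, so rows that repeat a pose let the fingers close. It gives the time, the measured TCP pose, the force and the opening at its end, in the units of the state.
- manip.observe(): the state, without advancing time (a new reading comes with each control period).
- manip.get_image(name): name is "scene" or "top"; returns a dict with "color" (400x640x3 uint8, red, green, blue), "range_z" (400x640 float32, m along the optical axis (not along the pixel's ray), 0 where there is no reading), "mtx" (3x3 intrinsics, pixels), "distortion" ([k1, k2, p1, p2, k3] as OpenCV has them; the pictures are not rectified), "R" (3x3) and "t" (3): a world point X has camera coordinates R X + t. Camera axes: x right, y down, z forward; pixel columns grow to the right and rows downward; lengths in m; the calibration is good to about 2 mm. A picture is of the moment at which its call begins.
- manip.close_job(): hands the job in, once; it reports no verdict.
Trained networks look in a picture, given as the dict that the camera call returned (one of the last four; its "shot" number tells which), for a name from the list of things; names that differ only in an ending like _2 or _b are one class to them, and where a whole thing is asked for, a point or a joint stands for the part that bears it (a point fixed in the world has none). Each returns a list of dicts, best first, with "p" (0 to 1); they miss things now and then, are a little off and sometimes report something else, mostly with a low value. They report only what shows in the picture. A call takes as long as a camera call.
- manip.find_in(query, picture): "at" ([x, y, z] in m, in the coordinates of the camera as it stood for that picture, good to about 4 mm: the middle of the surface that is visible of it).
The state is a dict: "t": time; "qpos": joint angles; "qvel": joint speeds; "effort": joint torques, N m; "position": TCP position; "tool_rot": TCP orientation; "wrist_force": force on the tool from outside, world axes, zero at the start; "wrist_torque": the same for the moment, N m; "gripper_width": finger opening in m.
Only numpy, scipy, OpenCV 4.12 (cv2) and the standard library are available. Lean on these libraries where they do the work, as an engineer would, in place of code of your own. Each camera call takes 0.05 s, during which the arm holds its last target. There are 200 camera calls.

TASK

Push the press's mandrel slide fully home by its red thumb plate, then lock it with the orange-handled ratchet lever: swing it clockwise (seen from above) to tighten, lift it off its serrations to swing it back for a fresh bite, and repeat until the collar's red tab is right up against the green stop. Leave the slide home, the clamp tight and the lever dropped fully into its serrations, and do not disturb the splint, band seater or pin dish.

Things in the scene. Friction and masses are not known exactly. Their poses are not given: they have to be found in the camera images.
- press: Dark cast-iron hand press, bed 300 x 100 x 12 mm. Origin on the bench under mid-bed; x along the bed to the column (slide's home direction), y left to the clamp, z up. Column 50 x 50 mm at x = 120 mm; head (56 mm wide, 180 to 230 mm high) and ram (down to 118 mm) overhang from x = 20 mm. Its own steel lever on the -y side is not used. Clamp block 92 x 92 mm, 31 mm high, at +y.
- slide (a joint): Mandrel slide (steel bar with the brass mandrel and molar band on it), m along the press's x: 0 = fully home under the ram against a hard stop, negative = drawn out (starts 20 to 45 mm out, cannot go past -50 mm). It needs about 3 N to push and stays where it is left.
- thumb_plate (a point): Middle of the outer face (facing the press's -x) of the red upright thumb plate at the slide's outer end; the plate is 50 mm wide, 8 mm thick, its top edge 62 mm above the bench; the point is 40 mm above the bench. The free bed plate before it is 12 mm high.
- hub (a point): On the vertical turning axis of clamp lever and collar, at the lever cap's top (61 mm above the bench, lever down); at x, y = -50, 80 mm of the press, axes as the press's. The cap is 62 mm across; a 16 mm wide stud on the axis rises to 84 mm above the bench.
- lever_grip (a point): Centre of the orange upright round grip at the end of the black clamp lever, 16 mm across and 46 mm tall, from 62 to 107 mm above the bench with the lever down (this point 85 mm). It stands 95 mm from the hub axis and rises with the lever.
- lever (a joint): Swing of the clamp lever, rad, growing clockwise seen from above (tightening), between hard stops at 0 and 1.6. At value v the lever points from the hub along the angle 2.653 - v measured counter-clockwise from the press's x axis. It swings freely once lifted.
- lift (a joint): How far the lever is lifted off its serrations, m: 0 = fully down and engaged, 0.014 = top of travel. Spring and weight pull it down (4 to 6 N to lift). 16 teeth, 22.5 degrees apart, about 0.1 rad play, clear of each other above 0.008; it may stand tooth on tooth at about 0.006: a small turn then lets it drop in.
- spindle (a joint): Turn of the serrated collar that drives the clamp jaw, rad, clockwise from above: 2.6 = tight, hard stop, red tab against green stop (starts 1.3 to 1.9 short). It turns both ways with the lever when that is down (swinging back unlifted slackens it), about 0.25 N m, and stays by friction when the lever is lifted.
- splint: Blue tinted transfer splint, a horseshoe about 60 x 70 mm, 10 mm high, loose on the bench: leave alone. Origin under its middle.
- seater: Band seater, 155 mm long, 14 mm high, cream handle and chrome shank, loose, lying along its own x: leave alone. Origin under its middle.
- dish: Round aluminium pin dish, 80 mm across, 18 mm high, loose: leave alone. Origin under its middle.

How it is judged:
By the outcome, as a careful person would: the job done as asked, in the order asked, and still so for the second after the job is handed in, with the robot touching nothing.
It also fails if it takes over 58 s, if anything falls off the work surface, if the arm or the gripper's body presses on something with over 40 N, if the wrist force passes 120 N, or if a joint passes its speed limit or range.

## Working session

There is one attempt and no reset: what is moved stays moved. The work goes in short steps, Python scripts to look and compute and a tool call to move; the robot and the scene stay as the last step left them, time stands still between calls to the robot, and variables do not carry over. Pictures are saved under pics/ and viewed, about 8 in all and at most 12, crops included, and the job is handed in when it is done.

Besides the shell and the picture viewer there is one more tool, called after "Call:" as name([rows], argument=value, ...), one row to a line, values as JSON. jog_arm: Moves the arm, as the interface text tells. Its arguments: {"type":"object","properties":{"moves":{"type":"array"}},"required":["moves"]}

```bash
mkdir -p pics; ls
cat > h.py <<'E'
import numpy as np, cv2
from plant import manip
def w(im,p): return im["R"].T@(np.array(p)-im["t"])
def find(im,q):
    return [(np.round(w(im,d["at"]),4).tolist(),round(d["p"],2)) for d in manip.find_in(q,im)[:2]]
def proj(im,X):
    r,_=cv2.Rodrigues(im["R"]); return cv2.projectPoints(np.array(X,float).reshape(-1,3),r,im["t"],im["mtx"],np.array(im["distortion"]))[0].reshape(-1,2)
def cloud(im):
    z=im["range_z"]; v,u=np.mgrid[:z.shape[0],:z.shape[1]]
    p=cv2.undistortPoints(np.stack([u,v],-1).reshape(-1,1,2).astype(np.float64),im["mtx"],np.array(im["distortion"])).reshape(-1,2)
    c=np.c_[p,np.ones(len(p))]*z.reshape(-1,1)
    return ((c-im["t"])@im["R"]).reshape(*z.shape,3)
E
python3 - <<'E'
from h import *
for n in("scene","top"):
    im=manip.get_image(n); cv2.imwrite(f"pics/{n}0.png",im["color"][:,:,::-1])
    print(n,(-im["R"].T@im["t"]).round(2))
    for q in("press","thumb_plate","lever_grip","hub","slide","spindle","splint","seater","dish"): print(q,find(im,q))
s=manip.observe();print(s["t"],s["position"],s["tool_rot"])
E
```

```text
pics
scene [ 0.94 -0.6   1.11]
press [([0.6553, -0.0925, 0.0332], 0.93)]
thumb_plate [([0.551, -0.0686, 0.0328], 0.77)]
lever_grip [([0.5529, 0.0458, 0.0614], 0.55)]
hub [([0.6598, -0.0907, 0.037], 0.98)]
slide [([0.5504, -0.0733, 0.0313], 0.69), ([0.5564, 0.048, 0.0605], 0.5)]
spindle [([0.5878, 0.2114, 0.0128], 0.59)]
splint [([0.5368, -0.2347, -0.0001], 0.9), ([0.5537, 0.049, 0.0588], 0.44)]
seater [([0.5913, 0.2115, 0.0074], 0.79)]
dish [([0.6606, -0.2318, 0.0012], 0.61)]
top [0.48 0.02 1.13]
press [([0.616, -0.0646, 0.0305], 0.57)]
thumb_plate [([0.5565, -0.0613, 0.0292], 0.9)]
lever_grip [([0.5646, 0.0286, 0.0567], 0.65)]
hub [([0.6144, -0.0639, 0.0267], 0.56)]
slide [([0.5567, -0.0591, 0.0274], 0.7)]
spindle [([0.6159, -0.0631, 0.0265], 0.62), ([0.5921, 0.2107, 0.0116], 0.48)]
splint [([0.5413, -0.2333, -0.0004], 0.67), ([0.5716, 0.0271, 0.0615], 0.31)]
seater [([0.5917, 0.2163, 0.0143], 0.57)]
dish [([0.6654, -0.236, -0.0027], 0.85)]
1.0 [0.17509948 0.62597048 0.30391031] [[ 2.69410613e-01  2.01658486e-05 -9.63025400e-01]
 [ 9.63025400e-01  1.91663866e-05  2.69410613e-01]
 [ 2.38906107e-05 -1.00000000e+00 -1.42565964e-05]]
```

View images.

View pics/top0.png

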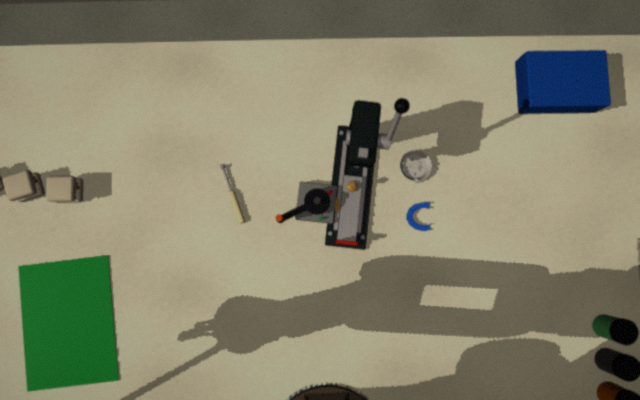

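View pics/scene0.png

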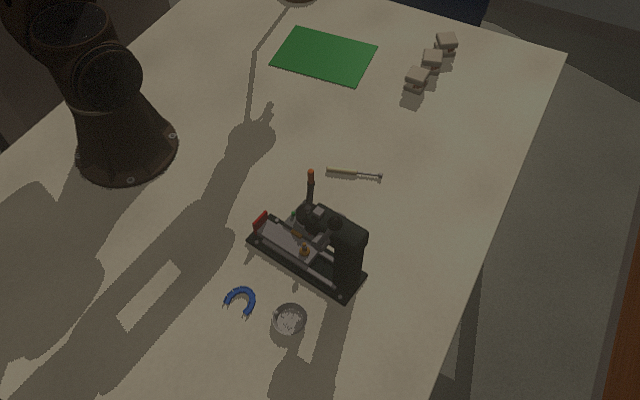

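Run:
```python
from h import *
P=[];C=[]
for n in("top","scene"):
    im=manip.get_image(n); c=cloud(im); 
    col=im["color"].astype(float); hsv=cv2.cvtColor(im["color"],cv2.COLOR_RGB2HSV)
    near=(abs(c[...,0]-.65)<.25)&(abs(c[...,1]+.05)<.2)
    h,s,v=hsv[...,0],hsv[...,1],hsv[...,2]
    for nm,m in(("red",((h<5)|(h>174))&(s>150)&(v>60)),("orange",(h>=5)&(h<16)&(s>150)&(v>60)),("green",(h>40)&(h<80)&(s>90)&(v>40))):
        m=m&near; k,l,st,ce=cv2.connectedComponentsWithStats(m.astype(np.uint8))
        for i in range(1,k):
            if st[i,4]>3:
                p=c[l==i]; print(n,nm,ce[i].round(1),st[i,4],np.median(p,0).round(4),p.min(0).round(3),p.max(0).round(3))
    for lo,hi,nm in((.2,.26,"head"),(.077,.09,"stud"),(.054,.068,"cap")):
        m=near&(c[...,2]>lo)&(c[...,2]<hi); p=c[m]
        if len(p): print(n,nm,len(p),np.median(p,0).round(4),p.min(0).round(3),p.max(0).round(3),cv2.minAreaRect(p[:,:2].astype(np.float32)*1000))
    P.append(c[near&(c[...,2]>.006)])
    u0,v0=(250,80) if n=="top" else (220,150)
    cr=im["color"][v0:v0+190,u0:u0+170,::-1]
    cv2.imwrite(f"pics/{n}1.png",np.clip(cv2.resize(cr,None,fx=3.1,fy=3.1,interpolation=2)*1.6,0,255))
p=P[0]; q=p[(p[:,2]>.007)&(p[:,2]<.05)&(p[:,0]>.4)]
print(cv2.minAreaRect(p[:,:2].astype(np.float32)*1000),len(p))
```

```text
top red [330. 192.] 15 [ 0.599  -0.019   0.0355] [ 0.595 -0.024  0.032] [ 0.604 -0.014  0.039]
top red [346.2 242.5] 88 [ 0.4784 -0.0536  0.0598] [ 0.471 -0.08   0.006] [ 0.484 -0.029  0.064]
top orange [278.9 217.9] 39 [0.5359 0.0987 0.1057] [0.53  0.093 0.064] [0.543 0.106 0.112]
top green [319.6 218.4] 13 [0.537  0.0087 0.041 ] [0.481 0.004 0.033] [0.54  0.023 1.13 ]
top head 2113 [ 0.6912 -0.0852  0.2282] [ 0.633 -0.141  0.2  ] [ 0.765 -0.047  0.26 ] ((698.3922729492188, -94.99713134765625), (91.72502899169922, 131.69448852539062), 81.54054260253906)
top stud 44 [0.5763 0.013  0.0829] [ 0.53  -0.066  0.079] [0.748 0.1   0.089] ((624.2705078125, -1.913543701171875), (48.21979904174805, 273.69305419921875), 52.731319427490234)
top cap 779 [0.565  0.0193 0.06  ] [ 0.474 -0.079  0.054] [0.621 0.109 0.067] ((548.5935668945312, 15.162055969238281), (187.5738067626953, 147.2507781982422), 89.26641845703125)
scene red [259.1 217.2] 34 [ 0.4785 -0.0564  0.0617] [ 0.475 -0.079  0.055] [ 0.482 -0.034  0.066]
scene orange [310.4 170.7] 20 [0.5364 0.0977 0.1061] [0.53  0.092 0.103] [0.545 0.1
[... 173 characters left out ...]
5 -0.048  0.259] ((697.0399780273438, -96.6375961303711), (93.28003692626953, 129.27720642089844), 80.00051879882812)
scene stud 134 [ 0.7188 -0.0988  0.0835] [ 0.533 -0.12   0.077] [0.76 0.1  0.09] ((640.1666870117188, -16.98815155029297), (60.5289306640625, 302.85296630859375), 51.19015121459961)
scene cap 527 [0.5578 0.0019 0.0607] [ 0.47  -0.119  0.054] [0.761 0.108 0.068] ((626.037353515625, -3.0806884765625), (196.11248779296875, 288.61456298828125), 81.72657775878906)
((670.2202758789062, -53.107666015625), (425.2679443359375, 395.307861328125), 5.156766891479492) 8995[ WARN:0@0.655] global loadsave.cpp:1063 imwrite_ Unsupported depth image for selected encoder is fallbacked to CV_8U.
```

View pics/top1.png

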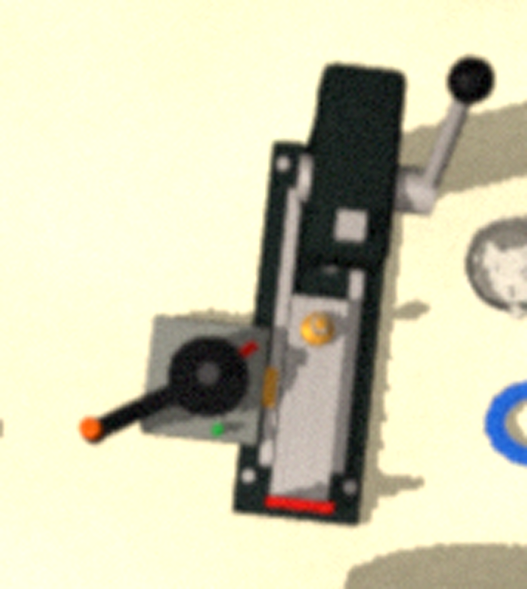

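Run:
```python
from h import *
from scipy.optimize import least_squares
im=manip.get_image("top")
k=lambda u,v:(u/3.1+250-.3,v/3.1+80-.3)
M=[(-150,50,12),(-150,-50,12),(-150+300,50,12),(-50,80,84)]
U=np.array([k(234,510),k(357,522),k(275,143),k(207,374)])
def T(p,X):
    c,s=np.cos(p[2]),np.sin(p[2]); X=np.array(X,float)/1000
    return np.c_[p[0]+c*X[:,0]-s*X[:,1],p[1]+s*X[:,0]+c*X[:,1],X[:,2]]
f=lambda p:(proj(im,T(p,M))-U).ravel()
r=least_squares(f,[.62,-.07,-.12]);p=r.x;print(p,r.fun.round(2))
hub=T(p,[(-50,80,61)])[0];print("hub",hub)
c,s=np.cos(p[2]),np.sin(p[2])
def inv(w):d=np.array(w[:2])-p[:2];return c*d[0]+s*d[1],-s*d[0]+c*d[1]
print("plate press",inv([.4784,-.0545])); print("grip",inv([.536,.0983]))
g=np.array(inv([.536,.0983]))-[-.05,.08];print(np.hypot(*g),2.653-np.arctan2(g[1],g[0]))
g=np.array(inv([.599,-.019]))-[-.05,.08];print("tab ang",np.arctan2(g[1],g[0]))
g=np.array(inv([.538,.006]))-[-.05,.08];print("green ang",np.arctan2(g[1],g[0]))
o=manip.observe();print(o["t"])
```

```text
[ 0.61507419 -0.07315242 -0.13595688] [-0.71  0.65  0.64  1.43 -0.51 -1.69  0.55 -0.45]
hub [0.57637866 0.01288626 0.061     ]
plate press (np.float64(-0.13794109336955923), np.float64(-4.430318738334049e-05))
grip (np.float64(-0.10158289261183981), np.float64(0.1591526855958891))
0.09447720596655189 0.5046423942653155
tab ang -0.817807030158031
green ang -2.828095472608557
1.15
```

Call:
jog_arm([
  [-60, 20, -88, 0, 10, 0, 0],
  [-120, 42, -176, 0, 20, 0, 0],
  [-180, 63, -264, 0, 30, 0, 0],
  [-240, 84, -352, 0, 40, 0, 0],
  [-240, 84, -352, 0, 45, 0, 0],
  [-240, 84, -352, 0, 45, 0, 0],
  [-240, 84, -352, 0, 45, 0, 0],
  [-240, 84, -352, 0, 50, 0, 0],
  [-325, 90, -374, 0, 58, 0, 0],
  [-410, 95, -395, 0, 66, 0, 0],
  [-495, 100, -416, 0, 74, 0, 0],
  [-579, 104, -437, 0, 82.2, 0, 0],
  [-579, 104, -437, 0, 82.2, 0, 0],
  [-579, 104, -437, 0, 82.2, 0, 0],
  [-579, 104, -437, 0, 82.2, 0, 0],
  [-579, 104, -437, 0, 82.2, 0, 0],
  [-579, 150, -437, 0, 82.2, 0, 0],
  [-579, 195, -437, 0, 82.2, 0, 0],
  [-579, 195, -437, 0, 82.2, 0, 0],
])

```text
t: 3.05
position: [0.4373, -0.0493, 0.1048]
tool_rot: [[0.991, -0.008, 0.137], [-0.137, 0.002, 0.991], [-0.008, -1.0, 0.0]]
wrist_force: [-0.3, -0.5, 0.0]
gripper_width: 0.0003
```

Call:
jog_arm([
  [8, 0, 0, 0, 0, 0, 0],
  [16, 0, 0, 0, 0, 0, 0],
  [21, 0, 0, 0, 0, 0, 0],
  [26, 0, 0, 0, 0, 0, 0],
  [31, 0, 0, 0, 0, 0, 0],
  [35, 0, 0, 0, 0, 0, 0],
  [37, 0, 0, 0, 0, 0, 0],
])

```text
t: 3.75
position: [0.4771, -0.0544, 0.1091]
tool_rot: [[0.991, 0.0, 0.136], [-0.136, -0.0, 0.991], [0.0, -1.0, -0.0]]
wrist_force: [-3.0, 0.9, 1.7]
gripper_width: -0.0002
```

Call:
jog_arm([
  [2, 0, 0, 0, 0, 0, 0],
  [3, 0, 0, 0, 0, 0, 0],
])

```text
t: 3.95
position: [0.4796, -0.0548, 0.1088]
tool_rot: [[0.991, -0.0, 0.136], [-0.136, 0.0, 0.991], [-0.0, -1.0, 0.0]]
wrist_force: [-2.6, 0.4, 2.8]
gripper_width: -0.0002
```

Call:
jog_arm([
  [2, 0, 0, 0, 0, 0, 0],
  [3, 0, 0, 0, 0, 0, 0],
])

```text
t: 4.15
position: [0.4826, -0.0552, 0.1088]
tool_rot: [[0.991, -0.0, 0.136], [-0.136, 0.0, 0.991], [-0.0, -1.0, 0.0]]
wrist_force: [-2.7, 1.4, 1.3]
gripper_width: 0.0003
```

Call:
jog_arm([
  [1.5, 0, 0, 0, 0, 0, 0],
  [3, 0, 0, 0, 0, 0, 0],
  [4, 0, 0, 0, 0, 0, 0],
])

```text
t: 4.45
position: [0.4866, -0.0558, 0.1088]
tool_rot: [[0.991, -0.0, 0.136], [-0.136, 0.0, 0.991], [-0.0, -1.0, -0.0]]
wrist_force: [-2.0, 1.2, 0.6]
gripper_width: -0.0001
```

Call:
jog_arm([
  [1.5, 0, 0, 0, 0, 0, 0],
  [3, 0, 0, 0, 0, 0, 0],
])

```text
t: 4.65
position: [0.4895, -0.0562, 0.1089]
tool_rot: [[0.991, -0.0, 0.136], [-0.136, 0.0, 0.991], [-0.0, -1.0, 0.0]]
wrist_force: [-2.0, 1.7, -0.4]
gripper_width: 0.0008
```

Call:
jog_arm([
  [1.5, 0, 0, 0, 0, 0, 0],
  [3, 0, 0, 0, 0, 0, 0],
])

```text
t: 4.85
position: [0.4925, -0.0566, 0.1088]
tool_rot: [[0.991, -0.0, 0.136], [-0.136, 0.0, 0.991], [-0.0, -1.0, 0.0]]
wrist_force: [-2.6, 1.5, -0.1]
gripper_width: 0.0
```

Call:
jog_arm([
  [1.5, 0, 0, 0, 0, 0, 0],
  [3, 0, 0, 0, 0, 0, 0],
])

```text
t: 5.05
position: [0.4955, -0.057, 0.1089]
tool_rot: [[0.991, -0.0, 0.136], [-0.136, 0.0, 0.991], [-0.0, -1.0, 0.0]]
wrist_force: [-2.6, 0.6, -1.2]
gripper_width: -0.0002
```

Call:
jog_arm([
  [1.5, 0, 0, 0, 0, 0, 0],
  [3, 0, 0, 0, 0, 0, 0],
])

```text
t: 5.25
position: [0.4985, -0.0574, 0.1089]
tool_rot: [[0.991, -0.0, 0.136], [-0.136, 0.0, 0.991], [-0.0, -1.0, 0.0]]
wrist_force: [-2.5, 1.3, -1.0]
gripper_width: 0.0
```

Call:
jog_arm([
  [1.5, 0, 0, 0, 0, 0, 0],
  [2, 0, 0, 0, 0, 0, 0],
])

```text
t: 5.45
position: [0.5006, -0.0577, 0.1089]
tool_rot: [[0.991, 0.0, 0.136], [-0.136, -0.0, 0.991], [0.0, -1.0, -0.0]]
wrist_force: [-1.9, 1.0, -0.9]
gripper_width: -0.0002
```

Call:
jog_arm([
  [1.5, 0, 0, 0, 0, 0, 0],
  [3, 0, 0, 0, 0, 0, 0],
])

```text
t: 5.65
position: [0.5017, -0.0578, 0.1087]
tool_rot: [[0.991, -0.004, 0.136], [-0.136, 0.001, 0.991], [-0.004, -1.0, 0.0]]
wrist_force: [-16.0, 1.3, 13.1]
gripper_width: 0.0004
```

Call:
jog_arm([
  [1.5, 0, 0, 0, 0, 0, 0],
  [2, 0, 0, 0, 0, 0, 0],
])

```text
t: 5.85
position: [0.502, -0.0579, 0.1087]
tool_rot: [[0.991, -0.007, 0.136], [-0.136, 0.001, 0.991], [-0.007, -1.0, 0.0]]
wrist_force: [-22.2, 1.4, 20.5]
gripper_width: -0.0001
```

Run:
```python
from h import *
for n in("scene",):
    im=manip.get_image(n)
    cv2.imwrite("pics/s2.png",np.clip(cv2.resize(im["color"][150:320,220:390,::-1],None,fx=3.4,fy=3.4,interpolation=2).astype(float)*1.6,0,255).astype(np.uint8))
print(manip.observe()["wrist_force"])
```

```text
[-21.96311067   1.19052688  18.90786696]
```

View pics/s2.png

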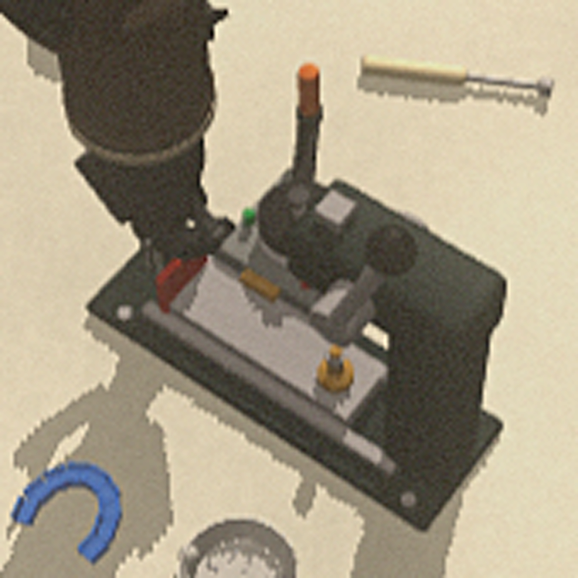

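Call:
jog_arm([
  [-12, 0, 0, 0, 0, 0, 0],
  [-25, 0, 0, 0, 0, 0, 0],
  [-25, -50, 0, 0, 0, 0, 0],
  [-25, -101, 0, 0, 0, 0, 40],
  [-14, -101, 40, 0, -8, 0, 85],
  [-3, -101, 80, 0, -16, 0, 85],
  [5, -101, 120, 0, -24, 0, 85],
  [10, -101, 159, 0, -33, 0, 85],
  [10, -101, 159, 0, -33, 0, 85],
  [10, -101, 159, 0, -33, 0, 85],
  [10, -101, 159, 0, -33, 0, 85],
])

```text
t: 7.0
position: [0.5364, 0.0971, 0.2098]
tool_rot: [[0.906, -0.0, -0.424], [0.424, -0.0, 0.906], [-0.0, -1.0, -0.0]]
wrist_force: [-0.4, -0.3, 0.1]
gripper_width: 0.0847
```

Run:
```python
from h import *
im=manip.get_image("top"); c=cloud(im)
hsv=cv2.cvtColor(im["color"],cv2.COLOR_RGB2HSV);h,s,v=[hsv[...,i] for i in range(3)]
near=(abs(c[...,0]-.53)<.15)&(abs(c[...,1]-.0)<.15)
for m in(((h<5)|(h>174))&(s>150)&(v>60),(h>=5)&(h<16)&(s>150)&(v>60)):
    k,l,st,ce=cv2.connectedComponentsWithStats((m&near).astype(np.uint8))
    for i in range(1,k):
        if st[i,4]>3: print(ce[i],st[i,4],np.median(c[l==i],0).round(4))
o=manip.observe();print(o["position"],o["tool_rot"].round(3) if hasattr(o["tool_rot"],"round") else o["tool_rot"],o["gripper_width"])
```

```text
[329.6  192.15] 20 [ 0.5987 -0.0179  0.0355]
[348.44444444 224.94444444] 72 [ 0.5183 -0.0598  0.0597]
[0.53644892 0.09689511 0.20983604] [[ 0.906 -0.    -0.423]
 [ 0.423 -0.     0.906]
 [-0.    -1.    -0.   ]] 0.0850898190068196
```

Call:
jog_arm([
  [0, 30, 0, 0, 0, 0, 85],
  [0, 55, 0, 0, 0, 0, 85],
  [0, 66, 0, 0, 0, 0, 85],
  [0, 66, 0, 0, 0, 0, 10],
  [0, 66, 0, 0, 0, 0, 10],
  [0, 66, 0, 0, 0, 0, 10],
  [0, 66, 0, 0, 0, 0, 10],
  [0, 66, 0, 0, 0, 0, 10],
  [0, 66, 0, 0, 0, 0, 10],
  [0, 66, 0, 0, 0, 0, 10],
])

```text
t: 8.05
position: [0.5372, 0.098, 0.1444]
tool_rot: [[0.905, 0.001, -0.425], [0.425, 0.0, 0.905], [0.001, -1.0, -0.0]]
wrist_force: [-2.2, 3.0, 7.0]
gripper_width: 0.0147
```

Call:
jog_arm([
  [8.2, 0, -0.4, 0, 5, 0, 10],
  [16.3, 0, -1.4, 0, 10, 0, 10],
  [24.3, 0, -3.2, 0, 15, 0, 10],
  [32.1, 0, -5.7, 0, 20, 0, 10],
])

```text
t: 8.45
position: [0.5685, 0.1063, 0.1442]
tool_rot: [[0.996, -0.0, -0.087], [0.087, -0.0, 0.996], [-0.0, -1.0, -0.0]]
wrist_force: [-2.5, -2.8, 4.5]
gripper_width: 0.0148
```

Call:
jog_arm([
  [8.2, 0, -0.4, 0, 5, 0, 10],
  [16.3, 0, -1.4, 0, 10, 0, 10],
  [24.3, 0, -3.2, 0, 15, 0, 10],
  [32.1, 0, -5.7, 0, 20, 0, 10],
  [39.7, 0, -8.8, 0, 25, 0, 10],
  [47, 0, -12.6, 0, 30, 0, 10],
  [53.9, 0, -17, 0, 35, 0, 10],
  [60.4, 0, -22, 0, 40, 0, 10],
  [60.4, 0, -22, 0, 40, 0, 10],
])

```text
t: 9.35
position: [0.6306, 0.0889, 0.1439]
tool_rot: [[0.819, -0.001, 0.574], [-0.574, -0.001, 0.819], [-0.0, -1.0, -0.001]]
wrist_force: [-3.2, -2.8, 5.3]
gripper_width: 0.0144
```

```bash
cat > st.py <<'E'
from h import *
hub=np.array([.5764,.0129])
def st(img=True):
    o=manip.observe(); d=np.array(o["position"][:2])-hub
    print("t",o["t"],"pos",np.round(o["position"],4),"R",np.hypot(*d).round(4),"v",round(2.653-.136-np.arctan2(d[1],d[0]),3),"F",np.round(o["wrist_force"],1),"M",np.round(o["wrist_torque"],2),"w",round(o["gripper_width"],4))
    if not img: return
    im=manip.get_image("scene" if img=="scene" else "top"); c=cloud(im)
    hsv=cv2.cvtColor(im["color"],cv2.COLOR_RGB2HSV);h,s,v=[hsv[...,i] for i in range(3)]
    near=(abs(c[...,0]-.56)<.1)&(abs(c[...,1]-.0)<.12)
    for nm,m in(("red",((h<7)|(h>172))&(s>130)&(v>40)),("green",(h>40)&(h<85)&(s>80)&(v>40))):
        k,l,s_,ce=cv2.connectedComponentsWithStats((m&near).astype(np.uint8))
        for i in range(1,k):
            if s_[i,4]>2:
                p=np.median(c[l==i],0); print(nm,ce[i].round(1),s_[i,4],p.round(4),"ang",np.arctan2(*(p[:2]-hub)[::-1]).round(3))
    return im
E
python3 -c "from st import *;st()"
```

```text
t 9.35 pos [0.6306 0.0889 0.1439] R 0.0934 v 1.565 F [-3.2 -2.8  5.3] M [-0.7   0.63  0.03] w 0.0144
red [331. 207.] 25 [ 0.563  -0.0205  0.0373] ang -1.953
red [347.9 225. ] 98 [ 0.5183 -0.0585  0.0594] ang -2.254
```

Call:
jog_arm([
  [0, -4, 0, 0, 0, 0, 10],
  [0, -8, 0, 0, 0, 0, 10],
  [0, -11.5, 0, 0, 0, 0, 10],
  [0, -11.5, 0, 0, 0, 0, 10],
])

```text
t: 9.8
position: [0.6294, 0.0893, 0.1551]
tool_rot: [[0.821, -0.002, 0.57], [-0.57, -0.001, 0.821], [-0.001, -1.0, -0.002]]
wrist_force: [-4.2, -6.7, -5.6]
gripper_width: 0.0144
```

Run:
```python
from st import *
st(False)
im=manip.get_image("scene");c=cloud(im)
hsv=cv2.cvtColor(im["color"],cv2.COLOR_RGB2HSV);h,s,v=[hsv[...,i] for i in range(3)]
cv2.imwrite("pics/s3.png",np.clip(cv2.resize(im["color"][120:290,220:390,::-1],None,fx=3.4,fy=3.4,interpolation=2).astype(float)*1.6,0,255).astype(np.uint8))
```

```text
t 9.8 pos [0.6294 0.0893 0.1551] R 0.093 v 1.553 F [-4.2 -6.7 -5.6] M [-1.2   0.45  0.17] w 0.0144
```

View pics/s3.png

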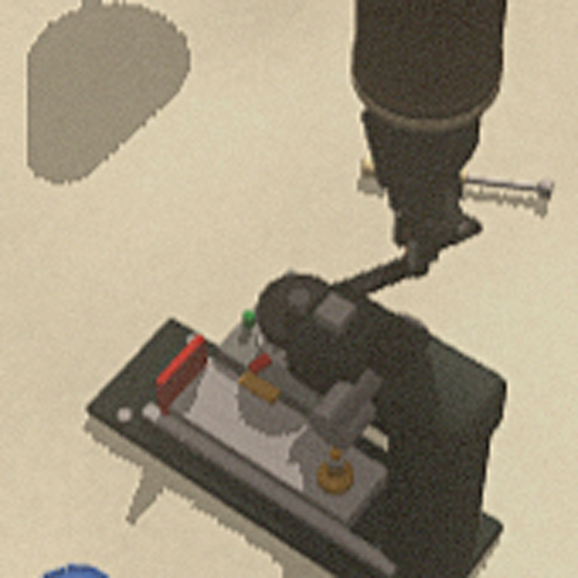

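Call:
jog_arm([
  [-6.6, 0, -0.2, 0, -4, 0, 10],
  [-16.3, 0, -1.4, 0, -10, 0, 10],
  [-25.9, 0, -3.6, 0, -16, 0, 10],
])

```text
t: 10.15
position: [0.6061, 0.1012, 0.1548]
tool_rot: [[0.948, -0.002, 0.318], [-0.318, -0.001, 0.948], [-0.001, -1.0, -0.001]]
wrist_force: [-1.4, -8.3, -6.7]
gripper_width: 0.0142
```

```bash
python3 -c "from st import *;st()"
```

```text
t 10.15 pos [0.6061 0.1012 0.1548] R 0.0932 v 1.271 F [-1.4 -8.3 -6.7] M [-1.3   0.02  0.15] w 0.0142
red [331. 207.] 25 [ 0.5628 -0.0206  0.0364] ang -1.957
red [347.9 225. ] 100 [ 0.5182 -0.0588  0.0589] ang -2.253
green [319.3 218.4] 15 [0.5354 0.0087 0.0426] ang -3.04
```

Call:
jog_arm([
  [-13.2, 0, 0.6, 0, -8, 0, 10],
  [-26.2, 0, -2.2, 0, -16, 0, 10],
  [-38.6, 0, -6.7, 0, -24, 0, 10],
  [-50.3, 0, -12.9, 0, -32, 0, 10],
  [-61.1, 0, -20.7, 0, -40, 0, 10],
  [-70.6, 0, -29.9, 0, -48, 0, 10],
  [-76.9, 0, -37.7, 0, -54, 0, 10],
  [-76.9, 0, -37.7, 0, -54, 0, 10],
  [-76.9, 0, -37.7, 0, -54, 0, 10],
])

```text
t: 11.1
position: [0.5227, 0.0903, 0.1556]
tool_rot: [[0.817, 0.001, -0.577], [0.577, -0.0, 0.817], [0.001, -1.0, -0.001]]
wrist_force: [3.4, -7.5, -5.0]
gripper_width: 0.0142
```

```bash
python3 -c "from st import *;st()"
```

```text
t 11.1 pos [0.5227 0.0903 0.1556] R 0.0942 v 0.34 F [ 3.4 -7.5 -5. ] M [-1.24 -0.69 -0.05] w 0.0142
red [331.2 207.1] 25 [ 0.563  -0.0206  0.0361] ang -1.952
red [347.8 224.9] 82 [ 0.5183 -0.0579  0.0595] ang -2.259
green [320.5 218. ] 6 [0.5357 0.0053 0.0444] ang -2.956
```

Call:
jog_arm([
  [0, 4, 0, 0, 0, 0, 10],
  [0, 8, 0, 0, 0, 0, 10],
  [0, 11.5, 0, 0, 0, 0, 10],
  [0, 11.5, 0, 0, 0, 0, 10],
])

```text
t: 11.55
position: [0.5227, 0.0908, 0.144]
tool_rot: [[0.817, 0.001, -0.576], [0.576, -0.0, 0.817], [0.001, -1.0, -0.001]]
wrist_force: [2.7, -4.8, 3.9]
gripper_width: 0.0142
```

```bash
python3 -c "from st import *;st()"
```

```text
t 11.55 pos [0.5227 0.0908 0.144 ] R 0.0946 v 0.343 F [ 2.7 -4.8  3.9] M [-1.04 -0.48 -0.05] w 0.0142
red [331.1 207. ] 24 [ 0.5629 -0.0206  0.0364] ang -1.954
red [347.6 224.8] 85 [ 0.5184 -0.058   0.0597] ang -2.256
green [320.4 218.3] 7 [0.5368 0.0064 0.0426] ang -2.979
```

Call:
jog_arm([
  [8.2, 0, -0.4, 0, 5, 0, 10],
  [16.4, 0, -1.4, 0, 10, 0, 10],
  [24.4, 0, -3.2, 0, 15, 0, 10],
  [32.3, 0, -5.7, 0, 20, 0, 10],
  [39.9, 0, -8.9, 0, 25, 0, 10],
  [47.2, 0, -12.7, 0, 30, 0, 10],
  [54.2, 0, -17.1, 0, 35, 0, 10],
  [60.7, 0, -22.1, 0, 40, 0, 10],
  [60.7, 0, -22.1, 0, 40, 0, 10],
])

```text
t: 12.5
position: [0.5849, 0.1068, 0.1437]
tool_rot: [[0.996, -0.001, 0.087], [-0.087, -0.001, 0.996], [-0.001, -1.0, -0.001]]
wrist_force: [-1.5, -11.0, 1.7]
gripper_width: 0.0145
```

```bash
python3 -c "from st import *;st()"
```

```text
t 12.5 pos [0.5849 0.1068 0.1437] R 0.0942 v 1.036 F [ -1.5 -11.    1.7] M [-1.96  0.11  0.09] w 0.0145
red [325.2 215. ] 31 [ 0.5443 -0.0058  0.0356] ang -2.614
red [347.9 225. ] 98 [ 0.5182 -0.0586  0.0595] ang -2.254
green [319.6 218.4] 13 [0.5367 0.0065 0.0409] ang -2.982
```

Call:
jog_arm([
  [3.3, 0, -0.6, 0, 2, 0, 10],
  [6.6, 0, -1.2, 0, 4, 0, 10],
  [9.9, 0, -1.5, 0, 6, 0, 10],
])

```text
t: 12.85
position: [0.5939, 0.105, 0.144]
tool_rot: [[0.982, -0.001, 0.189], [-0.189, -0.001, 0.982], [-0.001, -1.0, -0.001]]
wrist_force: [-1.7, -6.2, 2.5]
gripper_width: 0.0145
```

Call:
jog_arm([
  [3.3, 0, -0.1, 0, 2, 0, 10],
  [5, 0, -0.2, 0, 3, 0, 10],
])

```text
t: 13.05
position: [0.5989, 0.1039, 0.1439]
tool_rot: [[0.971, -0.001, 0.24], [-0.24, -0.001, 0.971], [-0.001, -1.0, -0.001]]
wrist_force: [-2.4, -3.8, 4.1]
gripper_width: 0.0143
```

Call:
jog_arm([
  [1.6, 0, 0, 0, 1, 0, 10],
  [3.3, 0, -0.1, 0, 2, 0, 10],
])

```text
t: 13.25
position: [0.6017, 0.1031, 0.1439]
tool_rot: [[0.962, -0.001, 0.273], [-0.273, -0.001, 0.962], [-0.001, -1.0, -0.001]]
wrist_force: [-4.4, -2.6, 4.7]
gripper_width: 0.0145
```

```bash
python3 -c "from st import *;st()"
```

```text
t 13.25 pos [0.6017 0.1031 0.1439] R 0.0937 v 1.219 F [-4.4 -2.6  4.7] M [-0.63  0.8   0.3 ] w 0.0145
red [323.2 215.9] 24 [ 0.5422 -0.001   0.0362] ang -2.757
red [347.9 225. ] 100 [ 0.5183 -0.0586  0.0595] ang -2.253
green [319.5 218.5] 12 [0.5363 0.0076 0.043 ] ang -3.011
```

Call:
jog_arm([
  [1.6, 0, 0, 0, 1, 0, 10],
  [3.3, 0, -0.1, 0, 2, 0, 10],
])

```text
t: 13.5
position: [0.6043, 0.1024, 0.1438]
tool_rot: [[0.952, -0.003, 0.306], [-0.306, -0.0, 0.952], [-0.002, -1.0, -0.001]]
wrist_force: [-7.6, 1.1, 6.2]
gripper_width: 0.0144
```

Call:
jog_arm([
  [1.6, 0, 0, 0, 1, 0, 10],
  [3.3, 0, -0.1, 0, 2, 0, 10],
])

```text
t: 13.7
position: [0.607, 0.1015, 0.1438]
tool_rot: [[0.941, -0.003, 0.339], [-0.339, -0.0, 0.941], [-0.003, -1.0, -0.001]]
wrist_force: [-10.3, 4.8, 8.1]
gripper_width: 0.0144
```

Run:
```python
from st import *
im=st()
cv2.imwrite("pics/t4.png",np.clip(cv2.resize(im["color"][180:240,290:370,::-1],None,fx=8,fy=8,interpolation=2).astype(float)*1.5,0,255).astype(np.uint8))
```

```text
t 13.7 pos [0.607  0.1015 0.1438] R 0.0937 v 1.278 F [-10.3   4.8   8.1] M [0.36 1.83 0.46] w 0.0144
red [323.2 215.9] 24 [ 0.5422 -0.001   0.036 ] ang -2.756
red [348. 225.] 100 [ 0.5182 -0.0584  0.0593] ang -2.255
green [319.5 218.5] 12 [0.5361 0.0076 0.0407] ang -3.011
```

View pics/t4.png

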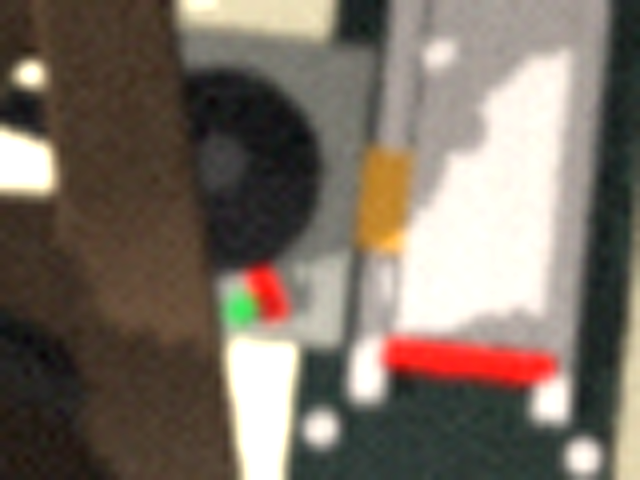

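Call:
jog_arm([
  [1.6, 0, 0, 0, 1, 0, 10],
  [3.3, 0, -0.1, 0, 2, 0, 10],
  [3.3, 0, -0.1, 0, 2, 0, 10],
])

```text
t: 14.05
position: [0.6118, 0.1001, 0.1437]
tool_rot: [[0.928, 0.0, 0.372], [-0.372, -0.0, 0.928], [0.0, -1.0, -0.0]]
wrist_force: [2.9, -0.6, -5.3]
gripper_width: 0.0145
```

Call:
jog_arm([
  [-3, 0, 0, 0, -2, 0, 10],
  [-6.5, 0, 0, 0, -4, 0, 10],
  [-7.5, 0, 0, 0, -4.5, 0, 10],
  [-7.5, 0, 0, 0, -4.5, 0, 10],
])

```text
t: 14.45
position: [0.6046, 0.1022, 0.144]
tool_rot: [[0.955, -0.0, 0.297], [-0.297, -0.001, 0.955], [0.0, -1.0, -0.001]]
wrist_force: [-1.3, -8.4, 2.0]
gripper_width: 0.0143
```

```bash
python3 -c "from st import *;st()"
```

```text
t 14.45 pos [0.6046 0.1022 0.144 ] R 0.0937 v 1.252 F [-1.3 -8.4  2. ] M [-1.52  0.11  0.04] w 0.0143
red [325.4 214.9] 27 [ 0.5442 -0.0059  0.0363] ang -2.613
red [347.9 225. ] 98 [ 0.5183 -0.0581  0.0593] ang -2.256
green [319.6 218.4] 13 [0.5369 0.0065 0.0418] ang -2.981
```

Call:
jog_arm([
  [3.3, 0, -0.1, 0, 2, 0, 10],
  [6.6, 0, -0.2, 0, 4, 0, 10],
  [9.8, 0, -0.5, 0, 6, 0, 10],
  [9.8, 0, -0.5, 0, 6, 0, 10],
])

```text
t: 14.9
position: [0.6139, 0.0987, 0.1439]
tool_rot: [[0.918, -0.001, 0.397], [-0.397, -0.001, 0.918], [-0.0, -1.0, -0.001]]
wrist_force: [-3.4, -6.2, 3.8]
gripper_width: 0.0144
```

```bash
python3 -c "from st import *;st()"
```

```text
t 14.9 pos [0.6139 0.0987 0.1439] R 0.0936 v 1.358 F [-3.4 -6.2  3.8] M [-1.26  0.37  0.04] w 0.0144
red [325.3 214.9] 30 [ 0.5443 -0.0059  0.0355] ang -2.613
red [347.9 225. ] 99 [ 0.5182 -0.0581  0.0595] ang -2.257
green [320.1 217.9] 8 [0.5359 0.0064 0.0422] ang -2.983
```

Call:
jog_arm([
  [3.3, 0, -0.1, 0, 2, 0, 10],
  [6.6, 0, -0.2, 0, 4, 0, 10],
  [6.6, 0, -0.2, 0, 4, 0, 10],
])

```text
t: 15.25
position: [0.6196, 0.0959, 0.1439]
tool_rot: [[0.888, -0.001, 0.46], [-0.46, -0.001, 0.888], [-0.001, -1.0, -0.001]]
wrist_force: [-4.3, -5.3, 3.5]
gripper_width: 0.0147
```

```bash
python3 -c "from st import *;st()"
```

```text
t 15.25 pos [0.6196 0.0959 0.1439] R 0.0936 v 1.426 F [-4.3 -5.3  3.5] M [-1.07  0.67  0.04] w 0.0147
red [325.  214.9] 33 [ 0.5444 -0.0057  0.0352] ang -2.615
red [348. 225.] 101 [ 0.5182 -0.0592  0.0598] ang -2.25
```

Call:
jog_arm([
  [0, -4, 0, 0, 0, 0, 10],
  [0, -8, 0, 0, 0, 0, 10],
  [0, -11.5, 0, 0, 0, 0, 10],
  [0, -11.5, 0, 0, 0, 0, 10],
  [-13.1, -11.5, -0.9, 0, -8, 0, 10],
  [-25.9, -11.5, -3.6, 0, -16, 0, 10],
  [-38.2, -11.5, -8.1, 0, -24, 0, 10],
  [-49.8, -11.5, -14.3, 0, -32, 0, 10],
  [-60.4, -11.5, -22, 0, -40, 0, 10],
  [-66.5, -11.5, -27.5, 0, -45, 0, 10],
  [-66.5, -11.5, -27.5, 0, -45, 0, 10],
  [-66.5, -11.5, -27.5, 0, -45, 0, 10],
])

```text
t: 16.5
position: [0.5483, 0.1022, 0.1554]
tool_rot: [[0.953, 0.0, -0.304], [0.304, -0.0, 0.953], [0.0, -1.0, -0.001]]
wrist_force: [1.5, -6.0, -4.7]
gripper_width: 0.0144
```

```bash
python3 -c "from st import *;st()"
```

```text
t 16.5 pos [0.5483 0.1022 0.1554] R 0.0936 v 0.641 F [ 1.5 -6.  -4.7] M [-1.02 -0.3   0.03] w 0.0144
red [325.2 214.8] 32 [ 0.5443 -0.0058  0.0365] ang -2.614
red [348.4 225.1] 94 [ 0.5181 -0.0602  0.06  ] ang -2.243
green [319.6 218.4] 13 [0.5368 0.0065 0.0421] ang -2.982
```

Lower by 13 (a slight down-press), then tighten in small steps.

Call:
jog_arm([
  [0, 4, 0, 0, 0, 0, 10],
  [0, 8, 0, 0, 0, 0, 10],
  [0, 12, 0, 0, 0, 0, 10],
  [0, 13, 0, 0, 0, 0, 10],
  [0, 13, 0, 0, 0, 0, 10],
])

```text
t: 17.05
position: [0.5485, 0.1033, 0.1431]
tool_rot: [[0.953, 0.001, -0.304], [0.304, 0.001, 0.953], [0.001, -1.0, 0.0]]
wrist_force: [-3.3, 3.2, 16.8]
gripper_width: 0.0145
```

Call:
jog_arm([
  [3.3, 0, -0.1, 0, 2, 0, 10],
  [6.6, 0, -0.2, 0, 4, 0, 10],
  [9.8, 0, -0.5, 0, 6, 0, 10],
  [9.8, 0, -0.5, 0, 6, 0, 10],
])

```text
t: 17.45
position: [0.5584, 0.1057, 0.1432]
tool_rot: [[0.98, 0.001, -0.201], [0.201, 0.0, 0.98], [0.002, -1.0, 0.0]]
wrist_force: [-2.4, 2.6, 15.5]
gripper_width: 0.0148
```

```bash
python3 -c "from st import *;st()"
```

```text
t 17.45 pos [0.5584 0.1057 0.1432] R 0.0945 v 0.755 F [-2.4  2.6 15.5] M [-0.11  0.43 -0.12] w 0.0148
red [323.8 216. ] 24 [ 0.5418 -0.0031  0.0367] ang -2.707
red [348.  224.9] 99 [ 0.5183 -0.0582  0.0594] ang -2.256
green [319.7 218.2] 12 [0.5369 0.0064 0.0425] ang -2.98
```

Call:
jog_arm([
  [1.6, 0, 0, 0, 1, 0, 10],
  [3.3, 0, -0.1, 0, 2, 0, 10],
  [3.3, 0, -0.1, 0, 2, 0, 10],
])

```text
t: 17.8
position: [0.5615, 0.1062, 0.1432]
tool_rot: [[0.986, 0.001, -0.168], [0.168, 0.0, 0.986], [0.001, -1.0, 0.0]]
wrist_force: [-1.8, 1.4, 14.7]
gripper_width: 0.0142
```

Call:
jog_arm([
  [1.6, 0, 0, 0, 1, 0, 10],
  [3.3, 0, -0.1, 0, 2, 0, 10],
  [3.3, 0, -0.1, 0, 2, 0, 10],
])

```text
t: 18.1
position: [0.5646, 0.1066, 0.1432]
tool_rot: [[0.991, 0.001, -0.133], [0.133, 0.0, 0.991], [0.001, -1.0, 0.0]]
wrist_force: [-3.1, 1.9, 14.6]
gripper_width: 0.0145
```

Call:
jog_arm([
  [1.6, 0, 0, 0, 1, 0, 10],
  [1.6, 0, 0, 0, 1, 0, 10],
])

```text
t: 18.3
position: [0.5659, 0.1068, 0.1431]
tool_rot: [[0.993, 0.0, -0.116], [0.116, 0.0, 0.993], [0.0, -1.0, 0.0]]
wrist_force: [-5.1, 0.2, 15.2]
gripper_width: 0.0144
```

```bash
python3 -c "from st import *;st()"
```

```text
t 18.3 pos [0.5659 0.1068 0.1431] R 0.0945 v 0.834 F [-5.1  0.2 15.2] M [-0.23  0.87  0.04] w 0.0144
red [323.2 215.7] 25 [ 0.5422 -0.0009  0.0371] ang -2.757
red [348.  224.9] 99 [ 0.5184 -0.059   0.0593] ang -2.25
green [319.5 218.5] 12 [0.5362 0.0076 0.0403] ang -3.011
```

Call:
jog_arm([
  [1.6, 0, 0, 0, 1, 0, 10],
  [2.5, 0, 0, 0, 1.5, 0, 10],
  [2.5, 0, 0, 0, 1.5, 0, 10],
])

```text
t: 18.65
position: [0.5679, 0.1071, 0.143]
tool_rot: [[0.996, -0.001, -0.09], [0.09, 0.0, 0.996], [-0.001, -1.0, 0.0]]
wrist_force: [-6.9, 1.5, 15.9]
gripper_width: 0.0143
```

```bash
python3 -c "from st import *;st()"
```

```text
t 18.65 pos [0.5679 0.1071 0.143 ] R 0.0946 v 0.856 F [-6.9  1.5 15.9] M [-0.2   1.18  0.1 ] w 0.0143
red [323.2 215.7] 25 [ 0.5422 -0.001   0.0367] ang -2.757
red [348.  224.9] 99 [ 0.5183 -0.0589  0.0588] ang -2.251
green [319.5 218.5] 12 [0.5362 0.0076 0.0412] ang -3.011
```

Call:
jog_arm([
  [1.5, 0, 0, 0, 1, 0, 10],
  [1.5, 0, 0, 0, 1, 0, 10],
  [0, 0, 0, 0, 0, 0, 10],
  [-2, 0, 0, 0, -1, 0, 10],
  [-2, 0, 0, 0, -1, 0, 10],
])

```text
t: 19.2
position: [0.5662, 0.1069, 0.1432]
tool_rot: [[0.994, 0.0, -0.109], [0.109, 0.0, 0.994], [0.001, -1.0, 0.0]]
wrist_force: [-3.9, 0.5, 14.6]
gripper_width: 0.0144
```

```bash
python3 -c "from st import *;st()"
```

```text
t 19.2 pos [0.5662 0.1069 0.1432] R 0.0945 v 0.838 F [-3.9  0.5 14.6] M [-0.32  0.82  0.17] w 0.0144
red [323.1 215.6] 26 [ 0.5431 -0.0009  0.0361] ang -2.748
red [348. 225.] 100 [ 0.5183 -0.0592  0.0594] ang -2.249
green [319.5 218.5] 12 [0.5362 0.0076 0.042 ] ang -3.012
```

Still at the stop, with only a few N left. Open and retreat upward.

Call:
jog_arm([
  [-1.5, 0, 0, 0, 0, 0, 10],
  [-1.5, 0, 0, 0, 0, 0, 50],
  [-1.5, 0, 0, 0, 0, 0, 85],
  [-1.5, 0, 0, 0, 0, 0, 85],
  [-1.5, 0, 0, 0, 0, 0, 85],
  [-1.5, 0, 0, 0, 0, 0, 85],
  [0, -20, 0, 0, 0, 0, 85],
  [0, -50, 0, 0, 0, 0, 85],
  [0, -95, 0, 0, 0, 0, 85],
  [0, -140, 0, 0, 0, 0, 85],
  [0, -160, 40, 0, 0, 0, 85],
  [0, -160, 85, 0, 0, 0, 85],
  [0, -160, 130, 0, 0, 0, 85],
  [0, -160, 175, 0, 0, 0, 85],
  [0, -160, 220, 0, 0, 0, 85],
  [0, -160, 220, 0, 0, 0, 85],
  [0, -160, 220, 0, 0, 0, 85],
])

```text
t: 20.95
position: [0.5422, 0.3262, 0.302]
tool_rot: [[0.994, -0.0, -0.11], [0.11, -0.0, 0.994], [-0.001, -1.0, -0.0]]
wrist_force: [-0.3, 0.0, 0.4]
gripper_width: 0.0847
```

Run:
```python
from st import *
im=st()
a=cv2.resize(im["color"][170:250,270:370,::-1],None,fx=6,fy=6,interpolation=2)
for n in("top","scene"):
    im=manip.get_image(n);c=cloud(im)
    hsv=cv2.cvtColor(im["color"],cv2.COLOR_RGB2HSV);h,s,v=[hsv[...,i] for i in range(3)]
    m=(h>=5)&(h<16)&(s>150)&(v>60)&(abs(c[...,0]-.57)<.08)&(abs(c[...,1]-.1)<.05)
    p=c[m]; print(n,"grip",len(p),np.median(p,0).round(4),np.percentile(p[:,2],90).round(4))
    d=np.hypot(c[...,0]-.5764,c[...,1]-.0129); k=(d>.012)&(d<.026)&(c[...,2]<.1); print("cap z",np.median(c[k][:,2]).round(4),"stud",np.median(c[(d<.005)][:,2]).round(4))
    for q in("splint","seater","dish"): print(q,find(im,q)[:1])
cv2.imwrite("pics/t5.png",np.clip(a.astype(float)*1.5,0,255).astype(np.uint8))
```

```text
t 20.95 pos [0.5422 0.3262 0.302 ] R 0.3152 v 0.837 F [-0.3  0.   0.4] M [0.   0.02 0.01] w 0.0847
red [323.2 215.9] 24 [ 0.5421 -0.0009  0.0364] ang -2.759
red [347.9 225. ] 101 [ 0.5183 -0.0582  0.059 ] ang -2.256
green [319.5 218.3] 13 [0.5369 0.0065 0.042 ] ang -2.981
top grip 40 [0.5606 0.1071 0.1049] 0.108
cap z 0.0601 stud 0.0825
splint [([0.5397, -0.2319, -0.0006], 0.53)]
seater []
dish [([0.6629, -0.2364, 0.0035], 0.96)]
scene grip 20 [0.5619 0.1041 0.1065] 0.1089
cap z 0.0607 stud 0.0831
splint [([0.536, -0.2355, 0.0003], 0.91)]
seater [([0.591, 0.2133, 0.009], 0.7)]
dish [([0.6615, -0.2299, 0.0036], 0.66)]
```

View pics/t5.png

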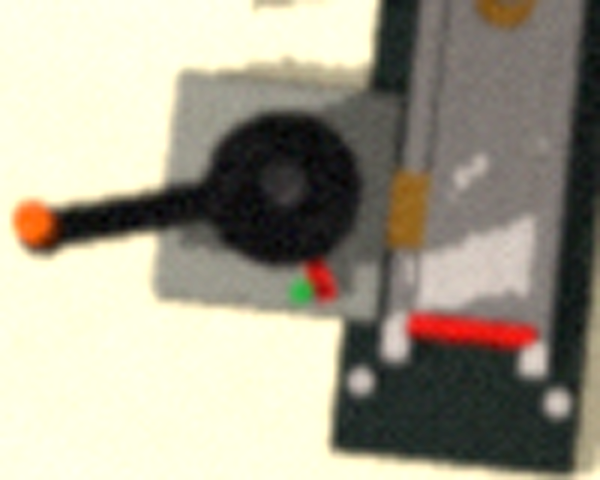

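```bash
python3 -c "
from plant import manip
print(manip.close_job())"
```

```text
the job is handed in; nothing more can be done
None
```

The slide is home, the clamp is tight with the lever down in its serrations, and the job was handed in at about 21 s of the 58 s allowed. One bite went wrong on the way and had to be redone.

**Slide:** I pushed it about 40 mm by the thumb plate onto its hard stop, where the push force rose from about 3 N to 22 N. The plate has not moved since.

**Clamp:** The first lever swing turned the collar about 1.0 rad. A lift, a swing back and a second bite brought the red tab to the green stop.

**What went wrong:** An extra squeeze above about 11 N appears to have made the lever jump a tooth, and the collar slackened by about 0.15 rad. I lifted the lever, took a fresh bite while pressing lightly down, and tightened again until the tab stopped moving as the force rose.

**Last checks, robot clear:**
- **Tab:** it touches the green stop in the last picture, at the same angle as when it first reached the stop, to within measurement noise.
- **Lever:** cap top measures 60–61 mm and grip top about 106 mm, so it is fully dropped.
- **Loose things:** the splint and dish are within the finder's error of where they started, in both cameras. The seater agrees in the scene camera, but the top camera's finder missed it at the end.

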